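# Unload the clamped tube blocks from a bench shaker

## Robot

A 6-joint arm with a two-finger parallel gripper is mounted at the origin on the work surface. World frame = base frame: x ahead of the robot, y to its left, z up, the work surface at z = 0. Lengths are in m, angles in rad, forces in N, time in s.
With the tool pointing down it reaches from about 0.35 to 1 m from the base axis. Payload 7.1 kg.
Tool frame: the origin (TCP) lies at the very end of the fingers, on their centre line; the grasp point (between the pads) lies 19 mm behind it; z points along the fingers, y is the line along which they close (so a half turn about z gives the same grasp; the last joint's range is limited). The gripper opens to 85 mm and grips with 20 to 120 N. Pads are 22 mm wide; open, the fingers measure 114 mm over their backs; the gripper's body (76 mm by 85 mm) begins 54 mm behind the grasp point. The pads swing forward as they close: fully open they stand 13 mm farther back than shut.
Start: joints at [1.143, 0.423, 1.63, -0, 1.089, -0.019], TCP at [0.248, 0.573, 0.231] pointing down, gripper open.
Joint ranges: [-3, 3], [-0.9, 2.11], [0.09, 2.58], [-1.31, 4.45], [0.11, 2.69], [-2.54, 2.54]. Speed limits (rad/s): [2.39, 2.39, 3.01, 3.14, 3.14, 3.14].

## Interface

Orientations are given as a 3x3 rotation matrix whose columns are the frame's x, y, z axes.
In Python, from station import move_to, servo_line, goto_joints, let_go, grasp, sleep, ik, read_state, read_camera, camera_params, Unreachable, close_job, masks_of gives the robot as it stands. Calls block until the motion is done:
- move_to(position, orientation): joint-space move of the TCP to a pose.
- servo_line(position, rot=None, feed=0.15, until_force=None): straight line of the TCP; rot=None keeps the orientation; feed is the mean speed in m/s. With until_force (N) it stops when the force on the tool has changed by that much, and returns True; else False.
- goto_joints(angles): joint-space move.
- let_go() and grasp(): open the fingers fully, or close them until they stop; the grip force is fixed at half the most.
- sleep(seconds).
- ik(position, orientation): joint angles nearest the present ones, or None.
- read_state(): the state.
- read_camera(name): name is "scene" or "top"; returns the picture (400x640x3 uint8, red, green, blue); there is no depth.
- camera_params(name): a dict with "K" (3x3 intrinsics, pixels), "world_from_camera" (4x4, takes a point from camera to world coordinates). Camera axes: x right, y down, z forward; pixel columns grow to the right and rows downward; lengths in m; the calibration is good to about 2 mm. A picture is of the moment at which its call begins. camera_params takes no time and is no camera call.
A pose or a line that the arm cannot do raises Unreachable and nothing moves.
- close_job(): hands the job in; it is judged then, once.
Trained networks look in the newest picture that a camera, given by its name, has taken for a name from the list of things; names that differ only in an ending like _2 or _b are one class to them, and where a whole thing is asked for, a point or a joint stands for the part that bears it (a point fixed in the world has none). Each returns a list of dicts, best first, with "score" (0 to 1); they miss things now and then, are a little off and sometimes report something else, mostly with a low value. They report only what shows in the picture. A call takes as long as a camera call.
- masks_of(target, camera): "mask" (400x640 bool, what is visible of it) and "rect" ([left, top, right, bottom] in pixels, round what is visible of it).
The state is a dict: "clock": time; "joints": joint angles; "qvel": joint speeds; "effort": joint torques, N m; "tcp_pos": TCP position; "eef_rot": TCP orientation; "ft_force": force on the tool from outside, world axes, zero at the start; "moment": the same for the moment, N m; "gripper_width": finger opening in m; "finger_force": force on a finger pad.
Only numpy, scipy, OpenCV 4.12 (cv2) and the standard library are available. Lean on these libraries where they do the work, as an engineer would, in place of code of your own. Each camera call takes 0.05 s, during which the arm holds its last target. There are 200 camera calls.

## Task

The shaker run is finished: turn the isolator off, as far as it goes, then turn the clamp release, as far as it goes, slide the clamp jaw fully open and move every tube block into the grey tray, each standing upright on its floor. When the deck is empty, slide the jaw fully shut and turn the release all the way back to locked; leave the isolator off and the other things on the bench where they are.

Things in the scene. Friction and masses are not known exactly. Their poses are not given: they have to be found in the camera images.
- shaker: bench shaker with a clamping deck, fixed to the bench, 200 (x) x 330 (y) x 60 mm; origin: centre of the underside; its front, the -x side, faces the robot; the flat aluminium deck is 60 mm up. Near the deck's rear stands a row for four blocks at x = 30 mm, y = -25, 25, 75 and 125 mm, between a fixed rear jaw (22 mm high) and the sliding front jaw
- jaw (a joint): sliding front jaw, a 196 mm long aluminium bar, top 99 mm above the bench; its lip reaches 8 mm over the front edge of the block tops and holds them down. 0 = shut (home), 0.04 m = fully open, moved that far towards the shaker's -x; stiff slide (about 3 N), stays where it is left. While the release is in its locked position the jaw is blocked
- jaw_grip (a point): middle of the jaw's upright black tab, 12 mm (x) x 40 mm (y) x 44 mm tall, from 99 to 142 mm above the bench (this point is at mid-height, 120 mm); moves with the jaw; axes as the shaker's
- isolator (a joint): drive isolator, the turn switch at the shaker's -y end, farther from the jaw: 0 to 0.1 = on (as it starts), 1.45 rad = off, at its stop, clockwise seen from above. A fan-shaped steel plate, 49 mm in radius, turns with it just above the deck; while on, its rim stands beside the release's arm and keeps the release from turning, until the isolator is well past half way; while the release is in its released position the isolator cannot be turned back on
- isolator_grip (a point): on the isolator's axis, 98 mm above the bench, at mid-height of its black grip bar: 30 mm long, 12 mm thick, 36 mm tall (80 to 116 mm above the bench), standing on a 34 mm disc. This frame turns with it: the bar lies along its y axis; friction about 0.08 N m, stays where it is left
- release (a joint): clamp release, the other turn switch, next to the end of the jaw and nearer the front: 0 = locked, 1.45 rad = released, at its stop, clockwise seen from above. A steel arm 55 mm long turns with it just above the deck; locked, it points at a lug on the jaw's end and blocks the jaw. It cannot be turned while the isolator is on. While the jaw is open its arm fouls the lug on the way back, so the jaw must be shut (within about 3 mm) before it is turned back to locked
- release_grip (a point): on the release's axis, 98 mm above the bench, at mid-height of its black grip bar: 40 mm long, 12 mm thick, 36 mm tall (80 to 116 mm above the bench). This frame turns with it: the bar lies along its x axis; friction about 0.08 N m, stays where it is left
- block1: an aluminium tube block, 44 x 40 x 30 mm (own x, y, z), four low white tube caps (3 mm proud) near the corners of its top, and a plain upright steel lifting post in the middle, 14 mm across, 45 mm tall (so from 30 to 75 mm above the underside); origin: centre of the underside, z up; about 0.16 kg; up to four stand in a row, 50 mm apart; absent ones read None
- block2: an aluminium tube block, 44 x 40 x 30 mm (own x, y, z), four low white tube caps (3 mm proud) near the corners of its top, and a plain upright steel lifting post in the middle, 14 mm across, 45 mm tall (so from 30 to 75 mm above the underside); origin: centre of the underside, z up; about 0.16 kg; up to four stand in a row, 50 mm apart; absent ones read None
- block3: an aluminium tube block, 44 x 40 x 30 mm (own x, y, z), four low white tube caps (3 mm proud) near the corners of its top, and a plain upright steel lifting post in the middle, 14 mm across, 45 mm tall (so from 30 to 75 mm above the underside); origin: centre of the underside, z up; about 0.16 kg; up to four stand in a row, 50 mm apart; absent ones read None
- block4: an aluminium tube block, 44 x 40 x 30 mm (own x, y, z), four low white tube caps (3 mm proud) near the corners of its top, and a plain upright steel lifting post in the middle, 14 mm across, 45 mm tall (so from 30 to 75 mm above the underside); origin: centre of the underside, z up; about 0.16 kg; up to four stand in a row, 50 mm apart; absent ones read None
- tray_in (a point): centre of the inner floor of the plain grey open tray, fixed to the bench, inside 200 mm (x) x 150 mm (y), rim 25 mm above this floor, which is 5 mm above the bench; axes along its sides. It holds four blocks side by side, two by two
- tipbox: bystander: orange box of pipette tips, 85 x 120 x 53 mm, origin at the centre of its underside
- bottle: bystander: clear bottle, 64 mm across, 130 mm tall, origin at the centre of its underside
- pencup: bystander: clear plastic cup, 72 mm across, 90 mm tall, origin at the centre of its underside

How it is judged:
On the way, in this order (a step that is already met when the one before it is completed fails the run):
1. the isolator is turned off while the release is still locked (value of joint isolator above 1.25 rad and value of joint release below 0.2 rad), for 0.2 s.
2. the release is turned to released, isolator off (value of joint each of release, isolator above 1.25 rad), for 0.2 s.
3. the jaw is slid open (value of joint jaw above 0.035 m), for 0.2 s.
4. every block stands in the tray (x of block1 in the frame of tray_in between -0.09 and 0.09 m and y of block1 in the frame of tray_in between -0.065 and 0.065 m and z of each of block1, block2, block3, block4 in the frame of tray_in below 0.006 m and angle between each of block1, block2, block3, block4's own z axis and vertical below 0.15 rad and linear speed of each of block1, block2, block3, block4 below 0.05 m/s and x of block2 in the frame of tray_in between -0.09 and 0.09 m and y of block2 in the frame of tray_in between -0.065 and 0.065 m and x of block3 in the frame of tray_in between -0.09 and 0.09 m and y of block3 in the frame of tray_in between -0.065 and 0.065 m and x of block4 in the frame of tray_in between -0.09 and 0.09 m and y of block4 in the frame of tray_in between -0.065 and 0.065 m), for 0.3 s.
5. the jaw is slid fully shut (value of joint jaw below 0.003 m), for 0.2 s.
6. the release is turned back to locked (value of joint release below 0.12 rad and value of joint jaw below 0.003 m), for 0.2 s.
At the end, for the whole second after the job is handed in: Every block that was on the shaker stands upright (within 0.15 rad) and at rest on the tray's floor (origin within 90 mm in x and 65 mm in y of the tray's centre, at most 6 mm above the floor); jaw shut within 3 mm; release locked (below 0.12 rad); isolator off (above 1.25 rad) (all of step 4 and all of step 6 and value of joint isolator above 1.25 rad and velocity of joint jaw below 0.01 m/s); the robot touches nothing.
It fails at once if the tip box is disturbed (moved more than 40 mm) (distance of tipbox from where it was at the start of the episode above 0.04 m).
It fails at once if the bottle is disturbed (moved more than 40 mm) (distance of bottle from where it was at the start of the episode above 0.04 m).
It fails at once if the cup is disturbed (moved more than 40 mm) (distance of pencup from where it was at the start of the episode above 0.04 m).
Of block1, block2, block3, block4 only 2 to 4 are there at a start; the rules pass over those that are not, and their reading is None.
At some moment in a run one of block1, block2, block3, block4 may be knocked a few centimetres aside while the robot is not near it.
Once in a run the grip may slacken for a moment while it holds something.
It also fails if it takes over 210 s, if anything falls off the work surface, if the arm or the gripper's body presses on something with over 40 N, if the wrist force passes 120 N, or if a joint passes its speed limit or range.

## Working session

There is one attempt and no reset: what is moved stays moved. The work goes in short steps, each a Python script; the robot and the scene stay as the last script left them, time stands still between calls to the robot, and variables do not carry over. Pictures are saved under pics/ and viewed, at most 14 in all, crops included, and the job is handed in when it is done.

```bash
mkdir -p pics; ls; cat > h.py <<'E'
import numpy as np, cv2
from station import *
def snap(cam,name):
    im=read_camera(cam); cv2.imwrite(f'pics/{name}.png',im[:,:,::-1]); return im
def ray(cam,u,v,z):
    p=camera_params(cam);K=p['K'];T=np.array(p['world_from_camera'])
    d=T[:3,:3]@np.linalg.inv(K)@np.array([u,v,1.]);o=T[:3,3]
    return o+d*(z-o[2])/d[2]
def proj(cam,P):
    p=camera_params(cam);T=np.linalg.inv(np.array(p['world_from_camera']))
    c=T[:3,:3]@np.array(P)+T[:3,3];q=np.array(p['K'])@c;return q[:2]/q[2]
E
python3 - <<'E'
from h import *
for c in('top','scene'):
    snap(c,c+'0');p=camera_params(c);print(np.round(p['K'],1).tolist(),np.round(p['world_from_camera'],3).tolist())
    for t in ['shaker','jaw_grip','isolator_grip','release_grip','block1','tray_in','tipbox','bottle','pencup']:
        for m in masks_of(t,c)[:5]:
            ys,xs=np.nonzero(m['mask']);print(c,t,round(m['score'],2),np.round(m['rect']).tolist(),xs.mean().round(1),ys.mean().round(1),len(xs))
print(read_state()['clock'])
E
```

```text
pics
[[428.5, 0.0, 316.5], [0.0, 428.5, 193.8], [0.0, 0.0, 1.0]] [[-0.009, -0.996, 0.093, 0.517], [-1.0, 0.012, 0.027, 0.047], [-0.028, -0.093, -0.995, 1.125], [0.0, 0.0, 0.0, 1.0]]
top shaker 0.82 [214.0, 167.0, 361.0, 271.0] 289.6 219.8 9755
top shaker 0.45 [378.0, 128.0, 431.0, 165.0] 405.7 145.4 1705
top shaker 0.24 [317.0, 218.0, 326.0, 243.0] 318.9 232.4 176
top jaw_grip 0.75 [225.0, 208.0, 318.0, 244.0] 269.5 225.1 1793
top isolator_grip 0.94 [322.0, 212.0, 348.0, 234.0] 332.0 219.9 324
top release_grip 0.64 [315.0, 214.0, 324.0, 243.0] 318.9 232.3 163
top block1 0.59 [283.0, 197.0, 306.0, 211.0] 293.6 201.8 226
top block1 0.58 [246.0, 202.0, 267.0, 215.0] 254.6 210.5 211
top block1 0.51 [266.0, 199.0, 284.0, 218.0] 274.2 205.6 258
top block1 0.34 [157.0, 236.0, 191.0, 257.0] 174.5 245.7 758
top tray_in 0.65 [421.0, 194.0, 496.0, 282.0] 459.6 236.7 5576
top tray_in 0.42 [320.0, 210.0, 347.0, 236.0] 332.5 219.5 361
top tipbox 0.84 [380.0, 126.0, 432.0, 166.0] 406.3 145.2 1818
top bottle 0.83 [159.0, 235.0, 191.0, 261.0] 174.4 245.8 775
top pencup 0.69 [271.0, 115.0, 299.0, 150.
[... 729 characters left out ...]
grip 0.56 [347.0, 208.0, 374.0, 236.0] 361.5 221.7 387
scene release_grip 0.51 [332.0, 192.0, 356.0, 225.0] 344.0 211.7 341
scene block1 0.94 [348.0, 205.0, 375.0, 234.0] 361.3 222.0 395
scene block1 0.9 [366.0, 216.0, 391.0, 245.0] 380.5 233.2 427
scene block1 0.86 [331.0, 192.0, 354.0, 226.0] 343.6 211.9 360
scene tray_in 0.84 [235.0, 121.0, 320.0, 177.0] 276.7 145.0 2657
scene tray_in 0.72 [457.0, 252.0, 500.0, 316.0] 477.6 287.1 1676
scene tipbox 0.94 [204.0, 171.0, 252.0, 221.0] 227.6 195.2 1617
scene tipbox 0.54 [351.0, 175.0, 361.0, 195.0] 354.3 183.4 226
scene bottle 0.62 [455.0, 255.0, 497.0, 314.0] 477.2 287.2 1654
scene pencup 0.77 [267.0, 238.0, 300.0, 292.0] 283.9 265.0 1498
1.0
```

```bash
python3 - <<'E'
import cv2
a=cv2.imread('pics/top0.png')[100:300,140:510]; cv2.imwrite('pics/t0c.png',cv2.resize(a,None,fx=2.16,fy=2.16,interpolation=2))
a=cv2.imread('pics/scene0.png')[160:310,270:450]; cv2.imwrite('pics/s0c.png',cv2.resize(a,None,fx=4,fy=4,interpolation=2))
E
```

```text
(no output)
```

View pics/t0c.png

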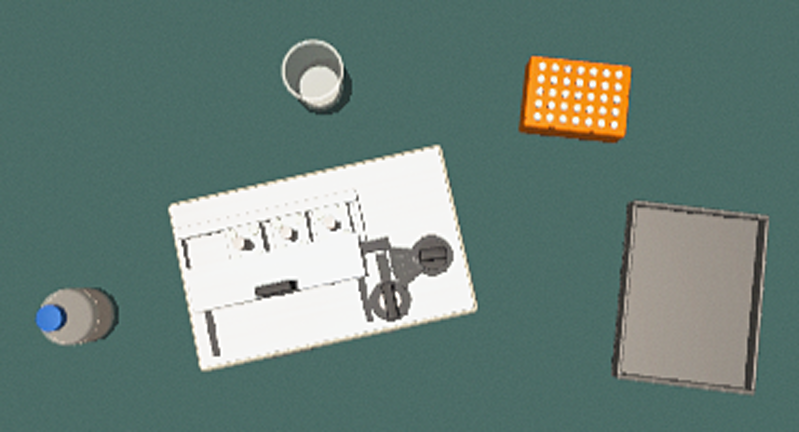

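View pics/s0c.png

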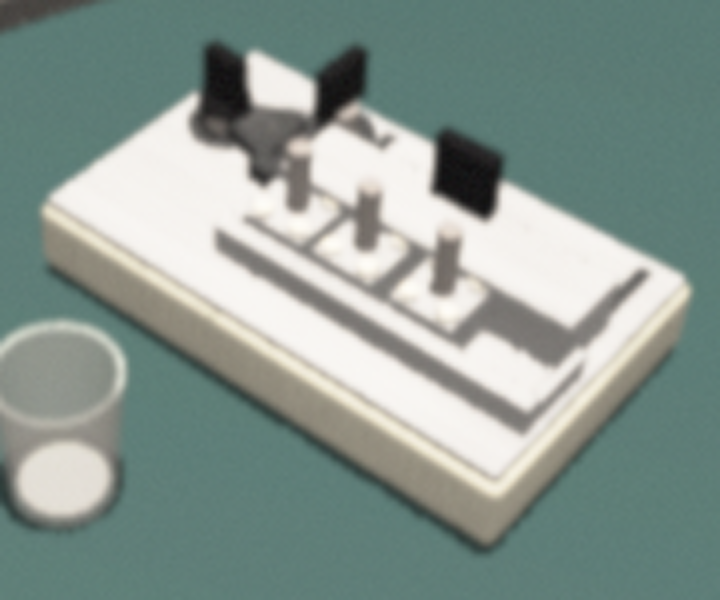

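The top view shows three blocks, with posts at about full-image (294,203), (274,207) and (253,211). The isolator bar is at (340,218), the release at (321,238), the tab at (269,233), and the tray at (460,237). The fourth slot, at the left end, is empty. Now I'll compute the positions.

```bash
python3 - <<'E'
from h import *
T=lambda u,v,z:ray('top',u/2.16+140,v/2.16+100,z)
S=lambda u,v,z:ray('scene',u/4+270,v/4+160,z)
r3=lambda a:np.round(a,4).tolist()
c=[T(*p,.06) for p in [(170,205),(440,146),(478,310),(203,370)]]
d=[S(*p,.06) for p in [(497,487),(45,210),(255,50),(690,290)]]
for n,c in(('top',c),('scn',d)):
    print(n,[r3(x) for x in c]);
    print('ctr',r3(np.mean(c,0)))
    print(np.linalg.norm(c[0]-c[1]),np.linalg.norm(c[1]-c[2]),np.linalg.norm(c[2]-c[3]),np.linalg.norm(c[3]-c[0]))
    for a,b in((1,0),(2,3)): e=c[b]-c[a];print('yaw',np.arctan2(-e[0],e[1]))
print('iso',r3(T(433,255,.116)),r3(S(226,83,.098)))
print('rel',r3(T(391,299,.116)),r3(S(342,84,.098)))
print('tab',r3(T(278,287,.142)),r3(S(468,172,.12)))
print('posts top',[r3(T(*p,.135)) for p in((333,221),(290,230),(245,240))])
print('posts scn',[r3(S(*p,.135)) for p in((298,147),(370,186),(448,232))])
t=[T(*p,.03) for p in((631,203),(768,215),(753,392),(616,377))]
print('tray',[r3(x) for x in t],r3(np.mean(t,0)),[np.linalg.norm(t[i]-t[i-1]) for i in range(4)])
for a,b in((1,0),(2,3)): e=t[b]-t[a];print('yaw',np.arctan2(-e[0],e[1]))
for a,b in((3,0),(2,1)): e=t[b]-t[a];print('yaw',np.arctan2(e[1],e[0]))
s=read_state();print(s['ft_force'],np.round(s['eef_rot'],2).tolist(),s['gripper_width'])
E
```

```text
top [[0.6164, 0.3211, 0.06], [0.6815, 0.0065, 0.06], [0.4921, -0.0339, 0.06], [0.4266, 0.2808, 0.06]]
ctr [0.5541, 0.1436, 0.06]
0.32129214129897965 0.19372531724888037 0.32151892243578334 0.19406092628373073
yaw 0.20411183293005403
yaw 0.20515966747466896
scn [[0.6198, 0.3278, 0.06], [0.6882, 0.0195, 0.06], [0.4948, -0.0279, 0.06], [0.436, 0.2925, 0.06]]
ctr [0.5597, 0.153, 0.06]
0.3157940480575143 0.19909557538690362 0.32575492034849984 0.18715301408314775
yaw 0.21820098294067064
yaw 0.18144331757521914
iso [0.5532, 0.018, 0.116] [0.5602, 0.026, 0.098]
rel [0.506, 0.0642, 0.116] [0.5048, 0.0688, 0.098]
tab [0.52, 0.1835, 0.142] [0.5183, 0.1906, 0.12]
posts top [[0.5901, 0.1253, 0.135], [0.5809, 0.1716, 0.135], [0.5706, 0.2202, 0.135]]
posts scn [[0.5913, 0.1311, 0.135], [0.5808, 0.179, 0.135], [0.572, 0.2305, 0.135]]
tray [[0.6152, -0.2186, 0.03], [0.5993, -0.3777, 0.03], [0.3947, -0.3509, 0.03], [0.4128, -0.1944, 0.03]] [0.5055, -0.2854, 0.03] [np.float64(0.20386264784615243), np.float64(0.1599108584644753), np.float64(0.20626934487804513), np.float64(0.1574849627870217)]
yaw -0.10014385996429304
yaw -0.11505277052752792
yaw -0.11868549185675735
yaw -0.1303183482808578
[-0.21801765 -0.5354119   0.61116274] [[-0.92, 0.4, -0.0], [0.4, 0.92, 0.0], [0.0, -0.0, -1.0]] 0.08565298614796113
```

```bash
python3 - <<'E'
import cv2
a=cv2.imread('pics/top0.png')[190:250,240:360]; a=cv2.resize(a,None,fx=6,fy=6,interpolation=0); a=cv2.convertScaleAbs(a,alpha=1)
for i in range(0,120,10): cv2.putText(a,str(240+i),(i*6,10),0,.35,(0,0,255))
for i in range(10,60,10): cv2.putText(a,str(190+i),(0,i*6+5),0,.35,(0,0,255))
cv2.imwrite('pics/t1c.png',a)
a=cv2.imread('pics/scene0.png')[160:250,315:435]; a=cv2.resize(a,None,fx=6,fy=6,interpolation=0)
for i in range(0,120,10): cv2.putText(a,str(315+i),(i*6,10),0,.35,(0,0,255))
for i in range(10,90,10): cv2.putText(a,str(160+i),(0,i*6+5),0,.35,(0,0,255))
cv2.imwrite('pics/s1c.png',a)
E
```

```text
(no output)
```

View pics/t1c.png

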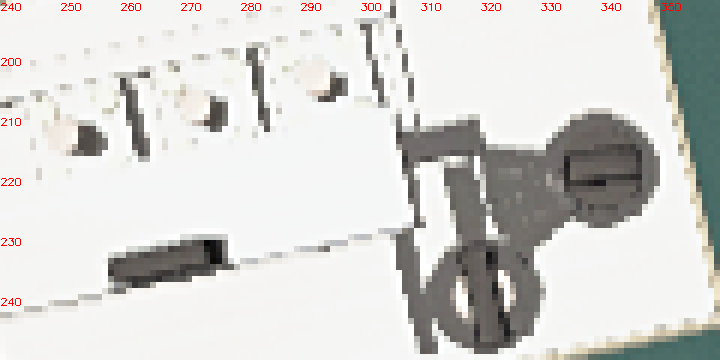

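View pics/s1c.png

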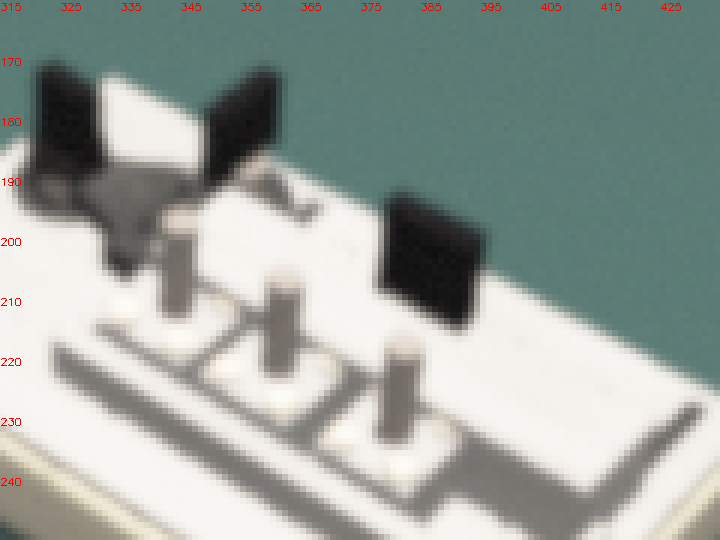

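```bash
python3 - <<'E'
from h import *
from scipy.optimize import least_squares
r3=lambda a:np.round(a,4).tolist()
pt=[(292.3,202.2),(271.7,206.7),(250.7,211.5)];ps=[(344.7,196.5),(362,205.7),(382,217)]
ct=[(u/2.16+139.7,v/2.16+99.7) for u,v in [(170,205),(440,146),(478,310),(203,370)]]
cs=[(u/4+269.5,v/4+159.5) for u,v in [(497,487),(45,210),(255,50),(690,290)]]
C=[(.1,.165),(.1,-.165),(-.1,-.165),(-.1,.165)]
def W(q,l,z):
    c,s=np.cos(q[2]),np.sin(q[2]);return [q[0]+c*l[0]-s*l[1],q[1]+s*l[0]+c*l[1],z]
def res(q,cams='ts'):
    r=[]
    for k,cam,P,CC in(('t','top',pt,ct),('s','scene',ps,cs)):
        if k not in cams: continue
        for i,p in enumerate(P): r+=list(proj(cam,W(q,(.03,-.025+.05*i),.135))-p)
        for l,p in zip(C,CC): r+=list((proj(cam,W(q,l,.06))-p)*.5)
    return np.array(r)
for k in('t','s','ts'):
    f=least_squares(res,[.557,.148,.2],args=(k,));print(k,r3(f.x));print(np.round(f.fun,1).reshape(-1,2).tolist())
q=f.x;np.save('shaker.npy',q)
R=np.array([[np.cos(q[2]),-np.sin(q[2])],[np.sin(q[2]),np.cos(q[2])]])
for n,a,za,b,zb in(('iso',(340,217.3),.116,(326.2,180.3),.098),('rel',(320.5,238.8),.116,(354.8,180.8),.098),('tab',(265.7,233.3),.142,(386.5,203.2),.12)):
    A=ray('top',*a,za)[:2];B=ray('scene',*b,zb)[:2];M=(A+B)/2
    print(n,r3(A),r3(B),'local',r3(R.T@(A-q[:2])),r3(R.T@(B-q[:2])))
E
```

```text
t [0.5558, 0.1466, 0.2071]
[[0.6, 0.0], [0.1, 0.2], [0.1, 0.0], [-1.3, -0.5], [0.3, -1.0], [0.4, 0.2], [-1.2, 0.7]]
s [0.5564, 0.1482, 0.2021]
[[-0.4, -0.2], [0.5, 0.7], [-0.4, 0.0], [0.4, 0.8], [-1.1, -1.3], [0.1, -0.5], [1.4, -1.1]]
ts [0.5559, 0.1473, 0.2047]
[[0.3, 0.0], [-0.1, 0.1], [-0.1, -0.1], [-1.4, -0.6], [0.2, -1.0], [0.3, 0.3], [-1.4, 0.6], [-0.5, -0.4], [0.4, 0.4], [-0.5, -0.4], [0.4, 0.5], [-1.2, -1.4], [-0.1, -0.6], [1.3, -1.3]]
iso [0.555, 0.0191] [0.5597, 0.0242] local [-0.027, -0.1254] [-0.0213, -0.1213]
rel [0.5051, 0.0654] [0.5056, 0.0672] local [-0.0664, -0.0699] [-0.0655, -0.0682]
tab [0.5191, 0.1904] [0.5196, 0.1904] local [-0.0273, 0.0497] [-0.0268, 0.0496]
```

```bash
cat >> h.py <<'E'
q=np.array([.5559,.1473,.2047])
def W(l,z): c,s=np.cos(q[2]),np.sin(q[2]); return np.array([q[0]+c*l[0]-s*l[1],q[1]+s*l[0]+c*l[1],z])
def Rz(a): c,s=np.cos(a),np.sin(a); return np.array([[-s,c,0],[c,s,0],[0,0,-1.]])
def st(t=''):
    s=read_state();print(t,'t',round(s['clock'],1),'tcp',np.round(s['tcp_pos'],4).tolist(),'a',round(np.arctan2(s['eef_rot'][1][1],s['eef_rot'][0][1]),3),'F',np.round(s['ft_force'],1).tolist(),'M',np.round(s['moment'],2).tolist(),'w',round(s['gripper_width'],4),'ff',np.round(s['finger_force'],1));return s
def turn(c,off,a0,a1,z,n=10):
    """hold bar: TCP at c + off (in grip frame, along tool x); turn closing angle a0->a1"""
    for a in np.linspace(a0,a1,n+1)[1:]:
        R=Rz(a); servo_line(np.array([*c,z])+R[:,0]*off,R,feed=.05)
E
python3 - <<'E'
from h import *
c=np.array([.557,.0215]);a=q[2]-.08
R=Rz(a);off=.005
print(ik([*c,.25],R),ik([*c,.09],Rz(q[2]-1.48)))
P=np.array([*c,0])+R[:,0]*off
move_to(P+[0,0,.2],R);st()
print(servo_line(P+[0,0,.086],feed=.1,until_force=8));st()
grasp();st('gr')
E
```

```text
[ 1.72303114e-02  3.02431648e-01  1.76439956e+00 -4.44089210e-16
  1.07476145e+00 -1.07469689e-01] [ 1.72303114e-02  5.28065548e-01  1.86416099e+00 -4.44089210e-16
  7.49366119e-01  1.29253031e+00]
 t 3.2 tcp [0.5565, 0.0273, 0.2001] a 0.126 F [0.3, 0.5, 0.2] M [0.01, -0.01, -0.02] w 0.085 ff 0.0
False
 t 4.5 tcp [0.5569, 0.0265, 0.0866] a 0.125 F [0.6, 0.0, -0.4] M [-0.0, -0.0, -0.05] w 0.0854 ff 0.0
gr t 5.2 tcp [0.5546, 0.0263, 0.0862] a 0.125 F [-6.0, -0.2, 8.6] M [-0.18, 1.0, -0.04] w 0.0112 ff 58.9
```

```bash
python3 - <<'E'
from h import *
c=np.array([.5552,.021]);a=q[2]-.08
for a1,a2,n in((a,a-.5,4),(a-.5,a-1.0,4),(a-1.0,q[2]-1.47,4)):
    turn(c,.005,a1,a2,.086,n);s=st()
    print('c est',np.round(s['tcp_pos']-s['eef_rot'][:,0]*.005 if isinstance(s['eef_rot'],np.ndarray) else 0,4))
E
```

```text
t 6.3 tcp [0.5586, 0.0256, 0.0863] a -0.37 F [6.8, 1.4, -2.2] M [0.34, -1.16, -0.03] w 0.0109 ff 59.1
c est [0.5568 0.0209 0.0863]
 t 7.4 tcp [0.562, 0.0232, 0.0864] a -0.869 F [11.3, -4.1, -5.3] M [-0.79, -1.87, 0.04] w 0.011 ff 58.7
c est [0.5582 0.0199 0.0864]
 t 8.4 tcp [0.5636, 0.0204, 0.0864] a -1.257 F [14.1, -9.3, -8.0] M [-1.35, -2.34, 0.53] w 0.0111 ff 45.1
c est [0.5588 0.0189 0.0864]
```

```bash
python3 - <<'E'
from h import *
let_go();s=st();p=np.array(s['tcp_pos']);servo_line([*p[:2],.2],feed=.2)
R=Rz(q[2]+np.pi/2); c=W((-.066,-.069),0)
print(ik(c+[0,0,.1],R), ik(c+[0,0,.1],Rz(q[2]+np.pi/2-1.48)))
move_to([.35,.0,.3],R)
im=snap('top','t2')
a=im[190:250,240:360,::-1]; cv2.imwrite('pics/t2c.png',cv2.resize(a,None,fx=6,fy=6,interpolation=0))
st()
E
```

```text
t 9.1 tcp [0.5599, 0.0226, 0.086] a -1.265 F [-0.6, -0.7, -0.2] M [-0.0, -0.02, -0.04] w 0.0856 ff 0.0
[ 1.07158636e-01  4.58385199e-01  1.96595669e+00 -4.44089210e-16
  7.17250764e-01 -1.66833769e+00] [ 1.07158636e-01  4.58385199e-01  1.96595669e+00 -4.44089210e-16
  7.17250764e-01 -1.88337691e-01]
 t 12.5 tcp [0.3501, 0.0, 0.2999] a 1.775 F [0.9, 0.1, -0.2] M [-0.04, -0.04, 0.03] w 0.0856 ff 0.0
```

View pics/t2c.png

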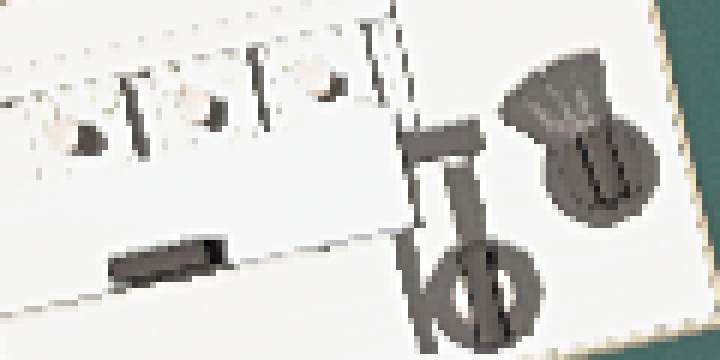

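The isolator plate, centred near crop (555,90), has swung clear of the release arm. The posts and the jaw haven't moved. Next is the release.

```bash
python3 - <<'E'
from h import *
c=np.array([.5053,.066]);a=q[2]+np.pi/2;R=Rz(a)
move_to([*c,.2],R)
print(servo_line([*c,.086],feed=.1,until_force=8));st()
grasp();s=st('gr')
# recentre across the bar from measured shift
R=np.array(s['eef_rot']);y=R[:,1]; c=c+(y*(y@(np.array(s['tcp_pos'])-[*c,0])))[:2];print(c)
for a1,a2 in((a,a-.5),(a-.5,a-1.0),(a-1.0,a-1.48)):
    turn(c,0,a1,a2,.086,4);s=st()
    if np.linalg.norm(s['ft_force'])>45:break
else:
    let_go();st()
E
```

```text
False
 t 14.6 tcp [0.5058, 0.066, 0.0866] a 1.775 F [-0.4, 0.5, -0.3] M [0.01, 0.1, -0.02] w 0.0853 ff 0.0
gr t 15.2 tcp [0.5054, 0.0657, 0.0862] a 1.776 F [-0.7, -4.0, 4.3] M [-0.45, 0.12, 0.11] w 0.011 ff 58.9
[0.50536387 0.0656927 ]
 t 16.3 tcp [0.5054, 0.0653, 0.0862] a 1.279 F [0.1, -4.2, 6.6] M [-0.73, 0.16, -0.06] w 0.0108 ff 59.2
 t 17.4 tcp [0.5052, 0.0649, 0.0862] a 0.779 F [-2.3, -6.3, 6.7] M [-1.15, 0.21, -0.08] w 0.0111 ff 59.3
 t 18.5 tcp [0.5049, 0.0647, 0.0862] a 0.302 F [-2.3, -8.5, 8.1] M [-1.29, 0.43, 1.06] w 0.0109 ff 63.7
 t 19.2 tcp [0.5054, 0.0657, 0.086] a 0.296 F [0.2, -0.2, 0.3] M [0.04, -0.02, -0.04] w 0.0854 ff 0.0
```

```bash
python3 - <<'E'
from h import *
s=read_state();p=s['tcp_pos'];servo_line([*p[:2],.22],feed=.2)
grasp()
R=Rz(q[2]+np.pi/2)
move_to(W((.001,.05),.2),R)
print(servo_line(W((.001,.05),.114),feed=.1,until_force=6));st()
print(servo_line(W((-.064,.05),.114),feed=.04,until_force=18));s=st()
print('local dx',(np.array(s['tcp_pos'])-W((0,0),0))[:2]@[np.cos(q[2]),np.sin(q[2])])
servo_line(W((-.04,.05),.114),feed=.1)
servo_line(W((-.04,.05),.25),feed=.2)
move_to([.35,-.05,.3],R)
im=snap('top','t3')
for t in('block1','tray_in'):
    for m in masks_of(t,'top')[:4]: ys,xs=np.nonzero(m['mask']);print(t,m['score'],m['rect'],xs.mean(),ys.mean())
cv2.imwrite('pics/t3c.png',cv2.resize(im[190:260,230:360,::-1],None,fx=6,fy=6,interpolation=0));st()
E
```

```text
False
 t 23.0 tcp [0.5472, 0.1966, 0.1145] a 1.775 F [-0.1, 0.4, -0.1] M [-0.06, -0.0, 0.04] w -0.0001 ff 0.0
True
 t 24.2 tcp [0.4966, 0.1861, 0.1144] a 1.776 F [1.9, 0.2, 0.1] M [0.0, -0.15, -0.02] w 0.0 ff 0.5
local dx -0.050176360734118505
block1 0.78 [283.5, 196.8, 304.4, 211.5] 293.859477124183 203.5
block1 0.66 [268.0, 197.1, 281.0, 219.7] 274.76375404530745 207.5598705501618
block1 0.58 [244.9, 203.0, 266.2, 224.0] 254.18351063829786 213.4255319148936
block1 0.58 [229.4, 227.4, 319.6, 259.1] 272.0610302351624 241.60526315789474
tray_in 0.71 [421.3, 193.9, 497.8, 283.0] 459.5683569252822 236.81508690198888
 t 26.5 tcp [0.3507, -0.0495, 0.2998] a 1.777 F [-0.3, 0.3, -0.6] M [-0.05, 0.04, 0.04] w 0.0001 ff 0.0
```

View pics/t3c.png

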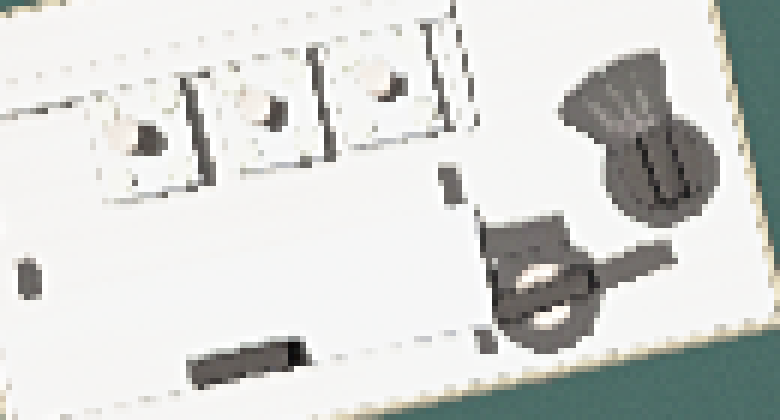

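```bash
cat >> h.py <<'E'
tray=np.array([.5055,-.2854]);ty=-.115
def TR(l,z): c,s=np.cos(ty),np.sin(ty); return np.array([tray[0]+c*l[0]-s*l[1],tray[1]+s*l[0]+c*l[1],z])
def pick(P,a,z=.104):
    R=Rz(a);let_go();move_to([*P[:2],.22],R)
    if servo_line([*P[:2],z],feed=.12,until_force=8): st('early contact')
    grasp();s=st('grasped')
    p=s['tcp_pos'];servo_line([*p[:2],.24],feed=.12);st('lifted')
def place(l,z=.046):
    move_to(TR(l,.2),Rz(ty));st('over tray')
    servo_line(TR(l,.075),feed=.15)
    h=servo_line(TR(l,z),feed=.03,until_force=5);st(f'down {h}')
def leave():
    let_go();p=read_state()['tcp_pos'];servo_line([*p[:2],.25],feed=.2)
def look(n):
    im=snap('top',n); a=im[185:290,225:505,::-1]; cv2.imwrite(f'pics/{n}c.png',cv2.resize(a,None,fx=2.85,fy=2.85,interpolation=2))
    for m in masks_of('block1','top')[:6]: ys,xs=np.nonzero(m['mask']);print(round(m['score'],2),np.round(m['rect']),xs.mean().round(1),ys.mean().round(1))
E
python3 - <<'E'
from h import *
pick(W((.03,-.025),0),q[2])
place((.045,-.035));
E
```

```text
grasped t 30.8 tcp [0.5903, 0.1289, 0.1041] a 0.205 F [-0.8, -1.1, 1.4] M [-0.03, 0.07, -0.02] w 0.0125 ff 58.4
lifted t 32.1 tcp [0.5898, 0.1288, 0.2391] a 0.205 F [0.0, 0.6, -1.7] M [-0.01, -0.0, 0.0] w 0.0123 ff 58.4
over tray t 33.7 tcp [0.5467, -0.3244, 0.2001] a -0.114 F [0.3, 0.3, -1.1] M [-0.02, 0.01, -0.03] w 0.0124 ff 58.4
down True t 35.5 tcp [0.5459, -0.3252, 0.0491] a -0.115 F [-0.9, 0.2, 5.6] M [0.03, 0.05, -0.01] w 0.0127 ff 59.2
```

```bash
python3 - <<'E'
from h import *
leave();look('t4');st()
E
```

```text
0.9 [460. 214. 484. 230.] 473.1 220.7
0.76 [244. 203. 265. 223.] 253.6 212.5
0.69 [267. 198. 284. 221.] 274.9 208.0
0.54 [316. 230. 343. 242.] 326.4 236.5
0.18 [229. 226. 324. 263.] 272.6 241.4
 t 37.5 tcp [0.5445, -0.3243, 0.2484] a -0.115 F [-0.0, -0.3, -0.6] M [0.03, -0.01, -0.03] w 0.0854 ff 0.0
```

View pics/t4c.png

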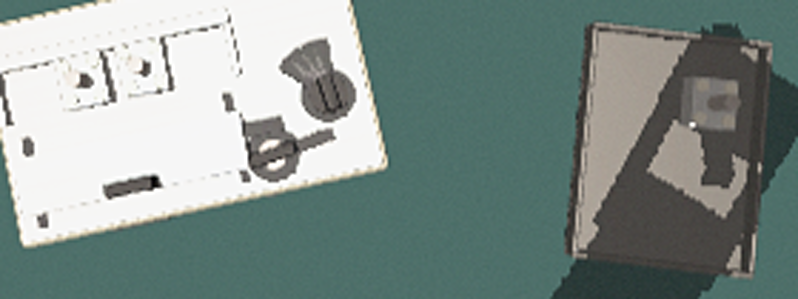

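Block 1 is standing in the tray (crop (712,103)), in the far part of the floor and clear of the walls. The other two are still in their slots, at crop (85,78) and (140,65). I'll take the second one.

```bash
python3 - <<'E'
from h import *
pick(W((.03,.025),0),q[2])
place((-.045,-.035))
if .01<read_state()['gripper_width']<.016: leave()
look('t5');st()
E
```

```text
grasped t 41.3 tcp [0.5801, 0.1778, 0.104] a 0.205 F [-0.8, -0.5, 1.3] M [-0.02, 0.12, 0.04] w 0.0123 ff 58.4
lifted t 42.6 tcp [0.5795, 0.1777, 0.2391] a 0.205 F [-0.3, 0.6, -1.0] M [0.01, -0.06, 0.03] w 0.0127 ff 58.4
over tray t 44.4 tcp [0.4574, -0.3144, 0.2001] a -0.114 F [0.7, -0.5, -1.8] M [0.05, 0.01, -0.04] w 0.0123 ff 58.4
down True t 46.2 tcp [0.4564, -0.3148, 0.0489] a -0.115 F [-1.7, 0.4, 7.3] M [0.03, 0.02, 0.0] w 0.0121 ff 59.2
0.77 [464. 245. 481. 268.] 471.8 256.4
0.6 [463. 213. 488. 232.] 473.7 220.7
0.54 [246. 202. 264. 223.] 254.5 212.9
0.38 [322. 196. 346. 224.] 335.5 210.8
 t 48.2 tcp [0.4553, -0.314, 0.2486] a -0.115 F [-0.4, 0.6, -0.6] M [0.09, -0.02, -0.01] w 0.0856 ff 0.0
```

View pics/t5c.png

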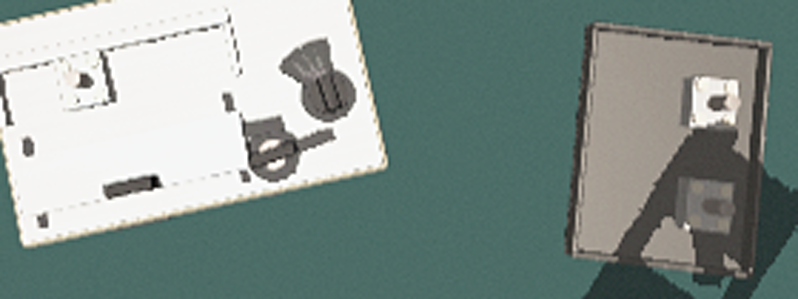

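Two blocks are in the tray, at crop (715,103) and (710,205). The third is still in its slot at (83,78).

```bash
python3 - <<'E'
from h import *
pick(W((.03,.075),0),q[2])
place((0,.035))
if .01<read_state()['gripper_width']<.016: leave()
grasp(); move_to([.4,-.05,.3],Rz(q[2]+np.pi/2))
look('t6');st()
E
```

```text
grasped t 52.2 tcp [0.5699, 0.2268, 0.104] a 0.205 F [-0.8, 0.5, 0.3] M [0.03, 0.15, -0.0] w 0.0125 ff 58.4
lifted t 53.5 tcp [0.5693, 0.2266, 0.2391] a 0.205 F [-0.6, -0.1, -1.9] M [-0.0, 0.02, 0.06] w 0.0122 ff 58.4
over tray t 55.2 tcp [0.51, -0.2499, 0.2001] a -0.114 F [-0.2, 0.3, -2.2] M [-0.01, -0.07, 0.02] w 0.0122 ff 58.4
down True t 57.0 tcp [0.5092, -0.2505, 0.0489] a -0.115 F [-0.4, 0.3, 6.6] M [0.03, 0.05, -0.04] w 0.012 ff 59.2
0.71 [465. 248. 482. 267.] 471.8 256.0
0.67 [446. 244. 463. 260.] 453.1 250.6
0.61 [460. 214. 487. 231.] 473.0 220.8
0.17 [315. 229. 340. 237.] 326.4 236.4
 t 61.1 tcp [0.4003, -0.0503, 0.2999] a 1.774 F [0.8, 0.9, -0.3] M [-0.02, -0.01, 0.02] w 0.0004 ff 0.0
```

View pics/t6c.png

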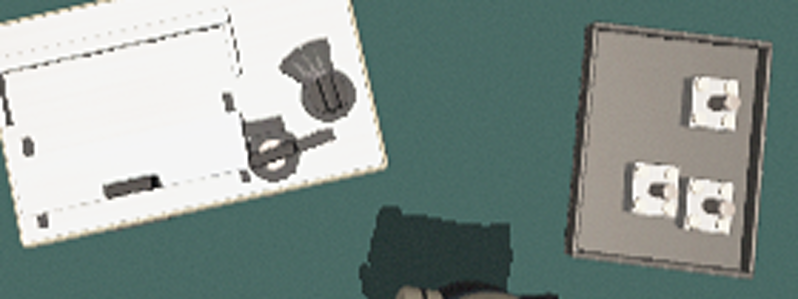

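The deck is empty and all three blocks stand upright in the tray. The third was nudged about 3 cm, to crop (655,190), but it's inside the limits. Now I'll shut the jaw.

```bash
python3 - <<'E'
from h import *
R=Rz(q[2]+np.pi/2)
move_to(W((-.1,.05),.22),R)
print(servo_line(W((-.1,.05),.114),feed=.12,until_force=6));st()
print(servo_line(W((-.028,.05),.114),feed=.04,until_force=20));s=st()
print('local dx',(np.array(s['tcp_pos'])-W((0,0),0))[:2]@[np.cos(q[2]),np.sin(q[2])])
servo_line(W((-.07,.05),.114),feed=.1)
servo_line(W((-.07,.05),.22),feed=.2)
let_go()
c=np.array([.5053,.0657]);a=q[2]+np.pi/2-1.48
move_to([*c,.25],Rz(a));move_to([.36,-.05,.3],Rz(a))
im=snap('top','t7');cv2.imwrite('pics/t7c.png',cv2.resize(im[190:260,230:360,::-1],None,fx=6,fy=6,interpolation=0));st()
E
```

```text
False
 t 63.1 tcp [0.4484, 0.1759, 0.1146] a 1.775 F [-0.1, 0.4, 1.6] M [-0.02, -0.06, 0.0] w 0.0003 ff 0.0
True
 t 64.5 tcp [0.502, 0.1871, 0.1132] a 1.775 F [-0.1, -0.2, 0.4] M [-0.01, 0.01, -0.02] w 0.0002 ff 0.0
local dx -0.04468886966980576
 t 68.3 tcp [0.3612, -0.0496, 0.3001] a 0.296 F [0.1, -0.3, -0.2] M [-0.01, -0.05, -0.02] w 0.0855 ff 0.0
```

View pics/t7c.png

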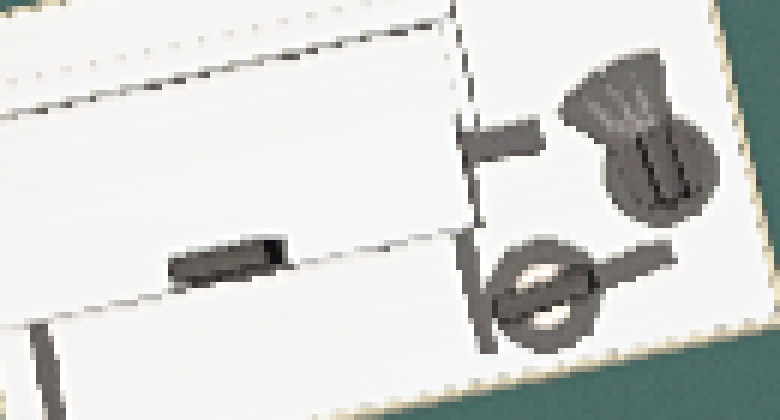

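The jaw is shut, with the tab back at its starting pixels. Now I'll turn the release back to locked.

```bash
python3 - <<'E'
from h import *
c=np.array([.5053,.0655]);a=q[2]+np.pi/2-1.46
move_to([*c,.2],Rz(a))
print(servo_line([*c,.086],feed=.1,until_force=8))
grasp();st('gr')
b=q[2]+np.pi/2+.02
for a1,a2 in((a,a+.5),(a+.5,a+1.0),(a+1.0,b)):
    turn(c,0,a1,a2,.086,4);s=st()
    if np.linalg.norm(s['ft_force'])>45:break
else:
    let_go();servo_line([*c,.25],feed=.2);move_to([.36,-.05,.3],Rz(a))
    look('t8');im=cv2.imread('pics/t8.png');cv2.imwrite('pics/t8d.png',cv2.resize(im[190:290,230:500],None,fx=2.95,fy=2.95,interpolation=0));st()
E
```

```text
False
gr t 71.1 tcp [0.5046, 0.0653, 0.0862] a 0.317 F [-4.0, -1.0, 6.2] M [-0.22, 0.44, 0.4] w 0.0107 ff 58.8
 t 72.2 tcp [0.5047, 0.0654, 0.0862] a 0.816 F [-2.8, 0.0, 5.9] M [-0.11, 0.44, 0.08] w 0.0111 ff 58.5
 t 73.3 tcp [0.5047, 0.0654, 0.0862] a 1.316 F [-3.7, -0.7, 6.4] M [-0.01, 0.48, 0.01] w 0.0113 ff 58.5
 t 74.4 tcp [0.5047, 0.0655, 0.0863] a 1.793 F [-3.4, 0.2, 6.0] M [-0.01, 0.51, -0.99] w 0.011 ff 59.6
0.89 [462. 216. 488. 233.] 473.7 220.8
0.86 [466. 246. 483. 267.] 472.3 255.9
 t 77.2 tcp [0.3603, -0.0498, 0.2996] a 0.317 F [-0.1, -0.0, -0.4] M [0.02, -0.04, -0.03] w 0.0855 ff 0.0
```

View pics/t8d.png

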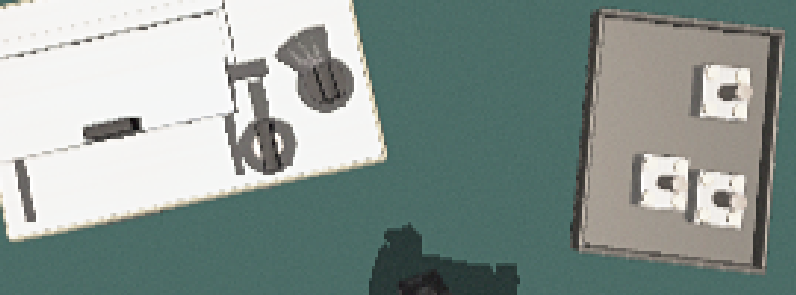

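The release arm points at the lug, and it reached its stop. The jaw is shut, the isolator is off, and the three blocks stand upright well inside the tray.

```bash
python3 -c "
from station import *
print(close_job())"
```

```text
the job is handed in; nothing more can be done
None
```

I handed the job in at about 77 s: all three blocks stand in the tray, the jaw is shut, the release is locked and the isolator is off, but the hand-in call returned no verdict.

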